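Pop the breaker hatch and reset the tripped breaker

TASK

The breaker in this bench instrument has tripped. Press the black push-button latch on its top gently until the hatch lets go, let the hatch spring fully open without touching it, then push the popped-out white breaker plunger fully home; leave the hatch standing open, do not lean hard on anything, and leave the things lying around the instrument where they are.

Things in the scene. Friction and masses are not known exactly. Their poses are not given: they have to be found in the camera images.
- chassis: Flat grey metal instrument case with vent holes, fixed to the bench, 240 (x) x 300 (y) x 75 mm high. Origin: centre of its underside, on the bench; z up. In its frame: deck at z 75; the closed hatch covers x -61..61, y -32..80; under it an open bay x -55..55, y -25..75, floor at z 30; latch housing at x 0, y -70, a dark steel block 50 x 40 mm standing 12 mm above the deck.
- latch (a point): Top centre of the latch housing, z 87. Its black round button, 22 mm wide, stands 12 to 26 mm above this point (screw-adjusted, not measured: feel for it). Press straight down: 4 N to start it, then 0.8 N more per mm; the hatch lets go after 3 to 5 mm (varies), 6 to 9 N; hard stop at 5.8 mm. It springs back and need not be held once the hatch is free. Over 18 N damages it.
- hatch (a joint): Hatch angle, rad: 0 latched shut, 1.75 fully open at its stop, a little past upright. Grey metal plate 122 x 112 x 4 mm, hinged along chassis x at y +84, z 77 mm of the chassis; its free edge (y -32, beside the latch) swings up and over towards +y. Once the latch lets go a spring throws it open in about 1 s and keeps it open.
- hatch_panel: The hatch plate itself. Origin: middle of its hinge line; with the hatch closed its axes are those of the chassis and the plate reaches 116 mm from the origin towards -y. A small steel tongue at its free edge is held under the latch bolt. Not to be touched by the robot.
- breaker1: The tripped breaker: black block 30 x 34 x 24 mm standing on the bay floor, with a white round plunger 14 mm across sticking up in the middle. Origin: centre of the block's underside, 30 mm above the bench; axes parallel to the chassis. The plunger's top is 38 mm above the origin when popped out, 31 mm when home. It is at x -26 or +26, y +10 mm of the chassis frame.
- plunger (a joint): How far breaker1's plunger is pushed down, m: 0 popped out, 0.007 fully home (hard stop). Moves under about 5 to 8 N, and stays where it is left. More than 22 N damages it.
- breaker2: A second breaker of the same make beside the first, 52 mm away, already home (its white plunger stands 31 mm above its origin and does not move).
- screwdriver: Bystander: screwdriver lying on the bench between the robot and the instrument.
- solder_reel: Bystander: grey reel 56 mm across and 36 mm high, standing to the right (-y) of the instrument.
- flux_jar: Bystander: small jar 44 mm across and 50 mm high, to the left (+y) of the instrument.
- parts_tray: Bystander: grey open tray 90 x 130 x 28 mm beyond (+x) the instrument.

How it is judged:
By the outcome, as a careful person would: the job done as asked, in the order asked, and still so for the second after the job is handed in, with the robot touching nothing.
It also fails if it takes over 45 s, if anything falls off the work surface, if the arm or the gripper's body presses on something with over 40 N, if the wrist force passes 120 N, or if a joint passes its speed limit or range.

ROBOT

A 7-joint arm with a two-finger parallel gripper is mounted at the origin on the work surface. World frame = base frame: x ahead of the robot, y to its left, z up, the work surface at z = 0. Lengths are in m, angles in rad, forces in N, time in s.
With the tool pointing down it reaches from about 0.4 to 0.85 m from the base axis. Payload 10.4 kg.
Tool frame: the origin (TCP) lies midway between the tips of the shut fingers; the grasp point (between the pads) lies 19 mm behind it (manip.grasp_offset is the distance from the TCP to the grasp point, in m); z points along the fingers, y is the line along which they close (so a half turn about z gives the same grasp; the last joint's range is limited). The gripper opens to 85 mm and grips with 20 to 120 N. Pads are 22 mm wide; open, the fingers measure 114 mm over their backs; the gripper's body (76 mm by 85 mm) begins 54 mm behind the grasp point. The pads swing forward as they close: fully open they stand 13 mm farther back than shut.
Start: joints at [1.251, 0.332, -0.065, 1.46, 0.022, 1.35, -0.088], TCP at [0.183, -0.598, 0.231] pointing down, gripper open.
Joint ranges: [-2.6, 2.6], [-0.5, 2.12], [-1.47, 1.34], [0.16, 2.42], [-1.27, 4.41], [0.06, 2.06], [-2.6, 2.6]. Speed limits (rad/s): [2.22, 2.22, 2.79, 2.79, 3.14, 3.14, 3.14].

INTERFACE

Orientations are given as a unit quaternion [x, y, z, w].
In Python, from workcell import manip gives the robot as it stands.
- The arm moves only by the tool run_rows, called after "Request:" in YAML: its name, and indented under it one key for each argument. Schema: {"type":"object","properties":{"ticks":{"type":"object","properties":{"deltas":{"type":"array","items":{"type":"array","items":{"type":"number"},"minItems":7,"maxItems":7},"minItems":1,"maxItems":20}},"additionalProperties":false,"required":["deltas"]},"grip_force":{"type":"number"},"only":{"type":"string"},"quiet":{"type":"boolean"},"lines":{"type":"string"}},"required":["ticks"],"additionalProperties":false}. ticks is an object whose key "deltas" holds a list of rows, 1 to 20 of them, each of 7 numbers: a rotation vector rx, ry, rz in rad, then dx, dy, dz in m, then the opening from 0.0 (shut) to 1.0 (fully open); each row is the pose to reach, as a shift and turn from the pose commanded when the call began, along the tool's axes at that moment; what a row does not reach only later rows make up. A row lasts 1/8 s, in which the tool goes at most 0.0625 m and 0.188 rad, less where a joint would pass 70% of its speed; a pose out of reach is approached as far as the arm can. The fingers move at their own pace and stop on an object; grip_force is the grip in N (left out, the last holds). Time passes only in rows, so rows that do not move let the fingers close. The tool returns the time, the measured TCP pose, the force, the opening and the grip force at its end. only (a regular expression) keeps the lines of the reply that match it, lines (a string "A,B") keeps lines A to B, and quiet returns only ok. Input that does not fit is refused with a message, and nothing moves.
- manip.get_obs(): the state, without advancing time (a new reading comes with each control period).
- manip.camera(name): name is "scene" or "top" or "wrist"; returns the picture (400x640x3 uint8, blue, green, red); there is no depth.
- manip.calibration(name): a dict with "fx", "fy", "cx", "cy" (pixels), "world_from_camera" (4x4, takes a point from camera to world coordinates); the wrist camera has in their place "tool_from_camera" (4x4, takes a point from camera to tool coordinates, whose origin is the TCP and whose axes are the flange's). Camera axes: x right, y up, looking along -z (the intrinsics and any distortion apply to the point x, -y, -z); pixel columns grow to the right and rows downward; lengths in m; the calibration is good to about 2 mm. A picture is of the moment at which its call begins: read the wrist's pose just before it. calibration takes no time and is no camera call.
- manip.hand_in(): hands the job in; it is judged then, once.
The state is a dict: "clock": time; "joint_pos": joint angles; "joint_velocities": joint speeds; "tau": joint torques, N m; "position": TCP position; "ee_rot": TCP orientation; "ft_force": force on the tool from outside, world axes, zero at the start; "torque": the same for the moment, N m; "grip_width": opening from 0.0 (shut) to 1.0 (fully open); "grasp_force": force on a finger pad.
Only numpy, scipy, OpenCV 4.12 (cv2) and the standard library are available. Lean on these libraries where they do the work, as an engineer would, in place of code of your own. Each camera call takes 0.05 s, during which the arm holds its last target. There are 200 camera calls.

## Working session

There is one attempt and no reset: what is moved stays moved. The work goes in short steps, Python scripts to look and compute and a tool call to move; the robot and the scene stay as the last step left them, time stands still between calls to the robot, and variables do not carry over. Pictures are saved under pics/ and viewed, at most 10 in all, crops included, and the job is handed in when it is done.

```bash
mkdir -p pics; ls; python3 - <<'E'
from workcell import manip
import cv2,numpy as np
np.set_printoptions(precision=4,suppress=True)
o=manip.get_obs();print(o["clock"],o["position"],o["ee_rot"],o["ft_force"])
for n in("scene","top"):
    cv2.imwrite(f"pics/{n}0.png",manip.camera(n));print(manip.calibration(n))
print(manip.calibration("wrist"))
E
```

```text
pics
workcell.py
0.0 [ 0.1826 -0.5973  0.2305] [ 0.989   0.1479 -0.0002 -0.0007] [-0.1472 -0.476   0.3123]
{'fx': 388.6990603143795, 'fy': 388.6990603143795, 'cx': 326.1235256995407, 'cy': 198.14770191380092, 'world_from_camera': array([[-0.8964, -0.316 ,  0.3107,  0.8438],
       [ 0.443 , -0.6583,  0.6086,  0.4979],
       [ 0.0122,  0.6832,  0.7301,  0.642 ],
       [ 0.    ,  0.    ,  0.    ,  1.    ]])}
{'fx': 480.0123752512203, 'fy': 480.0123752512203, 'cx': 316.8634453888271, 'cy': 194.98412394656177, 'world_from_camera': array([[ 0.0393,  0.9762, -0.2134,  0.3602],
       [-0.9992,  0.0377, -0.0119,  0.0551],
       [-0.0036,  0.2137,  0.9769,  1.2554],
       [ 0.    ,  0.    ,  0.    ,  1.    ]])}
{'fx': 280.9211608843779, 'fy': 280.9211608843779, 'cx': 321.0274715487165, 'cy': 199.2847625578791, 'tool_from_camera': array([[-0.0001,  0.9538,  0.3003,  0.0778],
       [ 1.    ,  0.0001,  0.0002, -0.0003],
       [ 0.0001,  0.3003, -0.9538, -0.1425],
       [ 0.    ,  0.    ,  0.    ,  1.    ]])}
```

View pics/top0.png

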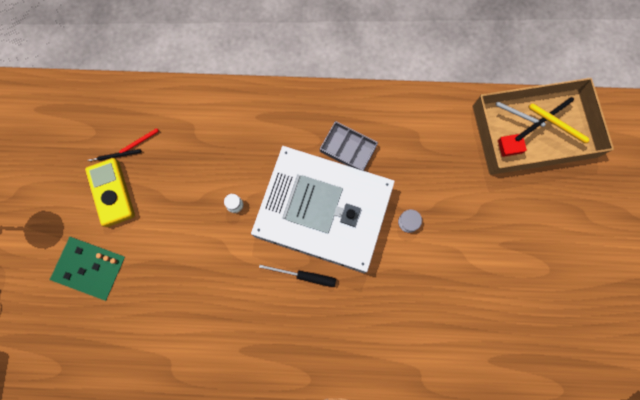

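View pics/scene0.png

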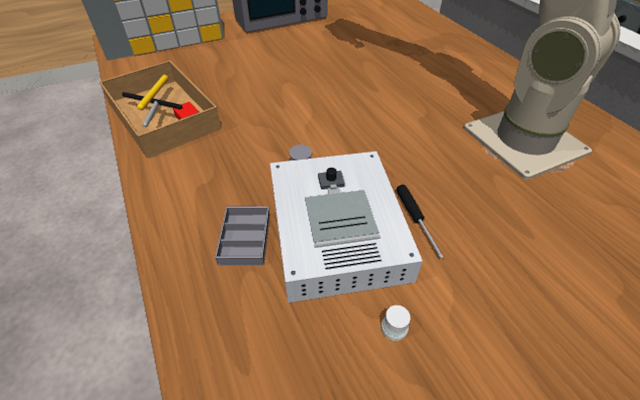

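The top view shows the white deck with corners at about (286,148), (394,183), (366,271) and (252,236), and the latch at about (351,214). The scene view shows the button at about (331,174). Next I'll fit the deck and the button in both views.

```bash
cat >h.py <<'E'
import cv2,numpy as np
from workcell import manip
np.set_printoptions(precision=4,suppress=True)
def ray(c,T,px):
    px=np.atleast_2d(px).astype(float)
    d=np.c_[(px[:,0]-c["cx"])/c["fx"],-(px[:,1]-c["cy"])/c["fy"],-np.ones(len(px))]
    return T[:3,3],d@T[:3,:3].T
def cast(c,T,px,z):
    o,d=ray(c,T,px); return o+d*((z-o[2])/d[:,2])[:,None]
E
python3 - <<'E'
from h import *
rays=[]
for n,box,bb in(("top",(240,140,405,280),(335,200,366,230)),("scene",(262,145,425,290),(316,165,348,188))):
    im=cv2.imread(f"pics/{n}0.png");c=manip.calibration(n);T=c["world_from_camera"]
    m=np.zeros(im.shape[:2],np.uint8);x0,y0,x1,y1=box
    m[y0:y1,x0:x1]=(im[y0:y1,x0:x1].min(2)>(195 if n=="top" else 190))*255
    cs,_=cv2.findContours(m,0,1);k=max(cs,key=cv2.contourArea)
    hull=cv2.convexHull(k)[:,0]
    W=cast(c,T,hull,.075)[:,:2]*1000
    r=cv2.minAreaRect(W.astype(np.float32));print(n,r);print(cv2.boxPoints(r))
    q=cv2.approxPolyDP(hull,6,True)[:,0];print(q.tolist());print(cast(c,T,q,.075))
    x0,y0,x1,y1=bb;s=(im[y0:y1,x0:x1].max(2)<45).astype(np.uint8)
    nn,l,st,ce=cv2.connectedComponentsWithStats(s)
    for i in range(1,nn):
        if st[i,4]>8: print("dark",st[i],ce[i]+[x0,y0])
    cv2.imwrite(f"pics/{n}c.png",cv2.resize(im[y0-10:y1+10,x0-10:x1+10],None,fx=8,fy=8,interpolation=0))
a=cv2.imread("pics/topc.png");b=cv2.imread("pics/scenec.png")
a=cv2.resize(a,(390,390),interpolation=0);b=cv2.resize(b,(390,390*43//52),interpolation=0)
o=np.zeros((390,790,3),np.uint8);o[:,:390]=a;o[:b.shape[0],400:]=b;cv2.imwrite("pics/btn.png",o)
E
```

```text
top ((589.1838989257812, 52.97434997558594), (299.00439453125, 239.32464599609375), 74.16088104248047)
[[ 433.2603  -58.1912]
 [ 663.4982 -123.5118]
 [ 745.1075  164.1399]
 [ 514.8696  229.4605]]
[[283, 146], [393, 181], [366, 270], [252, 233]]
[[ 0.7438  0.1617  0.075 ]
 [ 0.6617 -0.1217  0.075 ]
 [ 0.436  -0.0573  0.075 ]
 [ 0.5156  0.2262  0.075 ]]
dark [12 10  8  9 58] [350.4655 213.8966]
scene ((592.0068359375, 55.05952453613281), (298.44049072265625, 238.78050231933594), 74.10706329345703)
[[ 436.3177  -55.7629]
 [ 665.9708 -121.1507]
 [ 747.696   165.8819]
 [ 518.0428  231.2697]]
[[376, 152], [421, 260], [286, 281], [271, 163]]
[[ 0.4382 -0.0538  0.075 ]
 [ 0.5188  0.2294  0.075 ]
 [ 0.7464  0.1655  0.075 ]
 [ 0.6643 -0.1207  0.075 ]]
dark [ 10   3  10  13 111] [330.7387 174.0901]
```

View pics/btn.png

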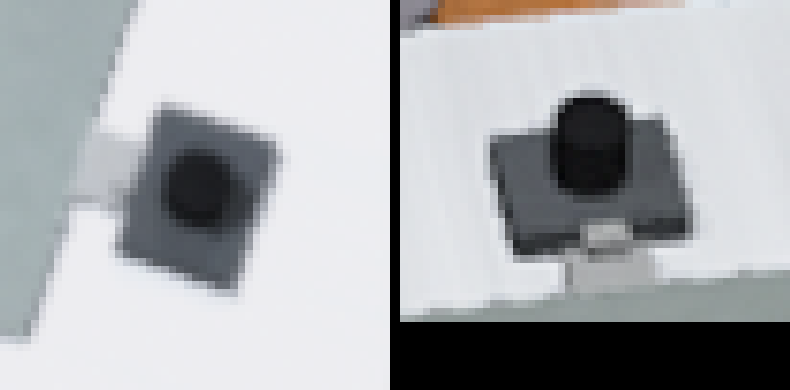

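The crop shows the button top centred at about (351,214) in top and (331.5,170) in scene. The deck fits agree to about 3 mm. Now I'll work out the targets.

```bash
cat >>h.py <<'E'
from scipy.spatial.transform import Rotation as Ro
C=np.array([.5906,.054,0]);yaw=np.deg2rad(-15.86)
Rc=Ro.from_euler("z",yaw).as_matrix()
def w(p): return C+Rc@(np.array(p)/1000)
def shift(target):
    o=manip.get_obs();R=Ro.from_quat(o["ee_rot"])
    Rt=Rc@np.diag([1,-1,-1.])
    print("pos",o["position"],"clock",o["clock"],"F",o["ft_force"])
    print("shift",R.inv().apply(target-o["position"]),"rotvec",(R.inv()*Ro.from_matrix(Rt)).as_rotvec())
def tri(a,b):
    (o1,d1),(o2,d2)=a,b;d1=d1[0]/np.linalg.norm(d1);d2=d2[0]/np.linalg.norm(d2)
    s=np.linalg.lstsq(np.c_[d1,-d2],o2-o1,rcond=None)[0]
    p,q=o1+s[0]*d1,o2+s[1]*d2;return (p+q)/2,np.linalg.norm(p-q)
E
python3 - <<'E'
from h import *
t,s=manip.calibration("top"),manip.calibration("scene")
print(tri(ray(t,t["world_from_camera"],[351.2,214]),ray(s,s["world_from_camera"],[331.3,169.7])))
print(w([0,-70,100])); shift(w([0,-70,150]))
E
```

```text
(array([ 0.5689, -0.0171,  0.103 ]), np.float64(0.0026207667684915864))
[ 0.5715 -0.0133  0.1   ]
pos [ 0.1827 -0.5974  0.2306] clock 0.1 F [0.1296 0.2985 1.3806]
shift [ 0.5426 -0.4447  0.0811] rotvec [-0.0012  0.0004  0.5736]
```

Request:
run_rows:
  ticks: {"deltas": [[0, 0, 0.574, 0.543, -0.444, 0.02, 0], [0, 0, 0.574, 0.543, -0.444, 0.02, 0], [0, 0, 0.574, 0.543, -0.444, 0.02, 0], [0, 0, 0.574, 0.543, -0.444, 0.02, 0], [0, 0, 0.574, 0.543, -0.444, 0.02, 0], [0, 0, 0.574, 0.543, -0.444, 0.02, 0], [0, 0, 0.574, 0.543, -0.444, 0.02, 0], [0, 0, 0.574, 0.543, -0.444, 0.02, 0], [0, 0, 0.574, 0.543, -0.444, 0.02, 0], [0, 0, 0.574, 0.543, -0.444, 0.02, 0], [0, 0, 0.574, 0.543, -0.444, 0.02, 0], [0, 0, 0.574, 0.543, -0.444, 0.02, 0], [0, 0, 0.574, 0.543, -0.444, 0.02, 0], [0, 0, 0.574, 0.543, -0.444, 0.02, 0], [0, 0, 0.574, 0.543, -0.444, 0.02, 0], [0, 0, 0.574, 0.543, -0.444, 0.08, 0], [0, 0, 0.574, 0.543, -0.444, 0.08, 0], [0, 0, 0.574, 0.543, -0.444, 0.08, 0]]}

```text
clock: 2.35
position: [0.5728, -0.0147, 0.1531]
ee_rot: [0.99, -0.138, 0.001, 0.0]
ft_force: [0.7, 0.1, 0.8]
grip_width: -0.002
grasp_force: 0.0
```

```bash
python3 - <<'E'
from h import *
shift(w([0,-70,120])+[-.001,-.0015,0])
im=manip.camera("wrist");cv2.imwrite("pics/w1.png",im)
c=manip.calibration("wrist");T=np.linalg.inv(c["tool_from_camera"])
o=manip.get_obs();R=Ro.from_quat(o["ee_rot"])
for z in(100,107,113):
    p=T@np.r_[R.inv().apply(w([0,-70,z])-o["position"]),1];print(z,c["cx"]-c["fx"]*p[0]/p[2],c["cy"]+c["fy"]*p[1]/p[2])
p=T@[0,0,0,1];print("tcp",c["cx"]-c["fx"]*p[0]/p[2],c["cy"]+c["fy"]*p[1]/p[2])
E
```

```text
pos [ 0.5728 -0.0147  0.1531] clock 2.35 F [0.7008 0.0639 0.8379]
shift [-0.0022  0.0008  0.0331] rotvec [-0.0002 -0.0014 -0.001 ]
100 321.38830201236743 221.9609174072263
107 321.400282577393 225.56637848239882
113 321.41119330805856 228.84988094093399
tcp 322.65966073290224 254.07317729157995
```

View pics/w1.png

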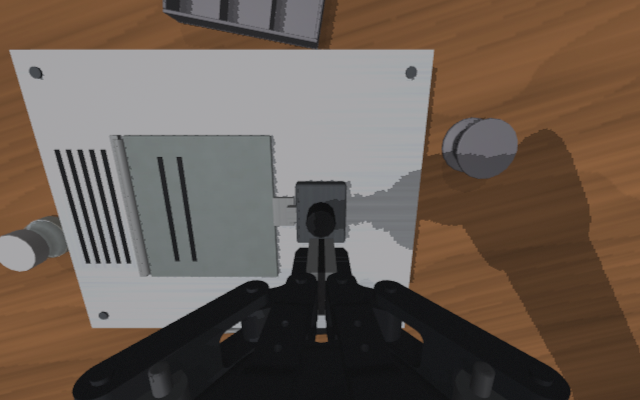

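The wrist view shows the button at about (321,217) and the housing centred at about (321,212). It lies under the TCP to within 2 mm, so I descend and feel for it.

Request:
run_rows:
  ticks: {"deltas": [[0, 0, 0, 0, 0.001, 0.015, 0], [0, 0, 0, 0, 0.001, 0.03, 0], [0, 0, 0, 0, 0.001, 0.036, 0], [0, 0, 0, 0, 0.001, 0.036, 0]]}

```text
clock: 2.9
position: [0.5716, -0.0152, 0.1146]
ee_rot: [0.99, -0.138, -0.001, 0.0]
ft_force: [-0.6, -0.3, 0.6]
grip_width: 0.002
grasp_force: 0.0
```

Request:
run_rows:
  ticks: {"deltas": [[0, 0, 0, 0, 0, 0.001, 0], [0, 0, 0, 0, 0, 0.002, 0], [0, 0, 0, 0, 0, 0.003, 0], [0, 0, 0, 0, 0, 0.003, 0]]}

```text
clock: 3.4
position: [0.5719, -0.0153, 0.1123]
ee_rot: [0.99, -0.138, 0.0, 0.0]
ft_force: [0.6, -0.2, -0.3]
grip_width: -0.0
grasp_force: 0.0
```

Request:
run_rows:
  ticks: {"deltas": [[0, 0, 0, 0, 0, 0.001, 0], [0, 0, 0, 0, 0, 0.002, 0], [0, 0, 0, 0, 0, 0.002, 0]]}

```text
clock: 3.78
position: [0.5719, -0.0153, 0.1102]
ee_rot: [0.99, -0.138, -0.0, 0.0]
ft_force: [-0.6, 0.2, 0.3]
grip_width: -0.002
grasp_force: 0.0
```

Request:
run_rows:
  ticks: {"deltas": [[0, 0, 0, 0, 0, 0.001, 0], [0, 0, 0, 0, 0, 0.002, 0], [0, 0, 0, 0, 0, 0.002, 0]]}

```text
clock: 4.15
position: [0.5719, -0.0153, 0.1082]
ee_rot: [0.99, -0.138, -0.0, 0.0]
ft_force: [0.1, 0.4, 0.0]
grip_width: 0.0
grasp_force: 0.0
```

Request:
run_rows:
  ticks: {"deltas": [[0, 0, 0, 0, 0, 0.001, 0], [0, 0, 0, 0, 0, 0.002, 0], [0, 0, 0, 0, 0, 0.002, 0]]}

```text
clock: 4.53
position: [0.5721, -0.0153, 0.1066]
ee_rot: [0.99, -0.138, 0.0, 0.0]
ft_force: [-1.3, 0.1, 3.7]
grip_width: -0.003
grasp_force: 2.2
```

Contact at z of about 0.107. From here I press in 1 mm steps.

Request:
run_rows:
  ticks: {"deltas": [[0, 0, 0, 0, 0, 0.001, 0], [0, 0, 0, 0, 0, 0.002, 0], [0, 0, 0, 0, 0, 0.002, 0]]}

```text
clock: 4.9
position: [0.5721, -0.0153, 0.1046]
ee_rot: [0.99, -0.138, 0.0, 0.0]
ft_force: [-3.1, -0.2, 5.7]
grip_width: 0.006
grasp_force: 2.8
```

Request:
run_rows:
  ticks: {"deltas": [[0, 0, 0, 0, 0, 0.0005, 0], [0, 0, 0, 0, 0, 0.001, 0], [0, 0, 0, 0, 0, 0.001, 0]]}

```text
clock: 5.28
position: [0.5721, -0.0153, 0.1038]
ee_rot: [0.99, -0.138, 0.0, 0.0]
ft_force: [-2.3, -0.8, 6.9]
grip_width: 0.0
grasp_force: 3.4
```

```bash
python3 - <<'E'
from h import *
im=manip.camera("scene");im0=cv2.imread("pics/scene0.png");b=np.s_[185:250,295:385]
print(manip.get_obs()["position"],np.abs(im[b].astype(int)-im0[b]).mean())
E
```

```text
[ 0.5721 -0.0153  0.1038] 5.871965811965812
```

Request:
run_rows:
  ticks: {"deltas": [[0, 0, 0, 0, 0, 0.0004, 0], [0, 0, 0, 0, 0, 0.0007, 0], [0, 0, 0, 0, 0, 0.0007, 0]]}

```text
clock: 5.7
position: [0.5721, -0.0153, 0.1031]
ee_rot: [0.99, -0.138, 0.0, 0.0]
ft_force: [-2.2, -0.1, 7.5]
grip_width: 0.001
grasp_force: 3.7
```

```bash
python3 - <<'E'
from h import *
im=manip.camera("scene");im0=cv2.imread("pics/scene0.png");b=np.s_[185:250,295:385]
print(np.abs(im[b].astype(int)-im0[b]).mean())
E
```

```text
5.946324786324786
```

Request:
run_rows:
  ticks: {"deltas": [[0, 0, 0, 0, 0, 0.0004, 0], [0, 0, 0, 0, 0, 0.0007, 0], [0, 0, 0, 0, 0, 0.0007, 0]]}

```text
clock: 6.12
position: [0.5721, -0.0152, 0.1025]
ee_rot: [0.99, -0.138, 0.0, 0.0]
ft_force: [-3.4, -0.8, 7.9]
grip_width: -0.002
grasp_force: 4.0
```

```bash
python3 - <<'E'
from h import *
im=manip.camera("scene");im0=cv2.imread("pics/scene0.png");b=np.s_[185:250,295:385]
print(np.abs(im[b].astype(int)-im0[b]).mean())
E
```

```text
6.014928774928775
```

Request:
run_rows:
  ticks: {"deltas": [[0, 0, 0, 0, 0, 0.0003, 0], [0, 0, 0, 0, 0, 0.0005, 0], [0, 0, 0, 0, 0, 0.0005, 0]]}

```text
clock: 6.55
position: [0.5721, -0.0153, 0.1019]
ee_rot: [0.99, -0.138, 0.0, 0.0]
ft_force: [-2.6, -0.4, 7.0]
grip_width: -0.001
grasp_force: 3.8
```

```bash
python3 - <<'E'
from h import *
im=manip.camera("scene");im0=cv2.imread("pics/scene0.png");b=np.s_[185:250,295:385]
print(np.abs(im[b].astype(int)-im0[b]).mean())
E
```

```text
20.5397150997151
```

Force dropped and the image changed, so the hatch has let go. I wait for it to open without moving, then lift and look.

Request:
run_rows:
  ticks: {"deltas": [[0, 0, 0, 0, 0, 0, 0], [0, 0, 0, 0, 0, 0, 0], [0, 0, 0, 0, 0, 0, 0], [0, 0, 0, 0, 0, 0, 0], [0, 0, 0, 0, 0, 0, 0], [0, 0, 0, 0, 0, 0, 0], [0, 0, 0, 0, 0, 0, 0], [0, 0, 0, 0, 0, 0, 0], [0, 0, 0, 0, 0, 0, 0], [0, 0, 0, 0, 0, 0, 0], [0, 0, 0, 0, 0, -0.01, 0], [0, 0, 0, 0, 0, -0.03, 0], [0, 0, 0, 0, 0, -0.05, 0], [0, 0, 0, 0, 0, -0.05, 0]]}

```text
clock: 8.35
position: [0.5729, -0.0151, 0.1537]
ee_rot: [0.99, -0.138, 0.002, -0.0]
ft_force: [-0.7, -1.1, -0.3]
grip_width: -0.004
grasp_force: 0.0
```

```bash
python3 - <<'E'
from h import *
a=manip.camera("wrist");o=manip.get_obs();cv2.imwrite("pics/w2.png",a)
cv2.imwrite("pics/s2.png",manip.camera("scene"));cv2.imwrite("pics/t2.png",manip.camera("top"))
c=manip.calibration("wrist");T=np.linalg.inv(c["tool_from_camera"]);R=Ro.from_quat(o["ee_rot"])
for x in(-26,26):
  for z in (61,68):
    p=T@np.r_[R.inv().apply(w([x,10,z])-o["position"]),1];print(x,z,c["cx"]-c["fx"]*p[0]/p[2],c["cy"]+c["fy"]*p[1]/p[2])
E
```

```text
-26 61 231.93275738464155 232.26142412885542
-26 68 229.53493050013864 235.52030029966033
26 61 226.10730106627233 176.07821025652916
26 68 223.38164180869506 177.93953772646137
```

View pics/w2.png

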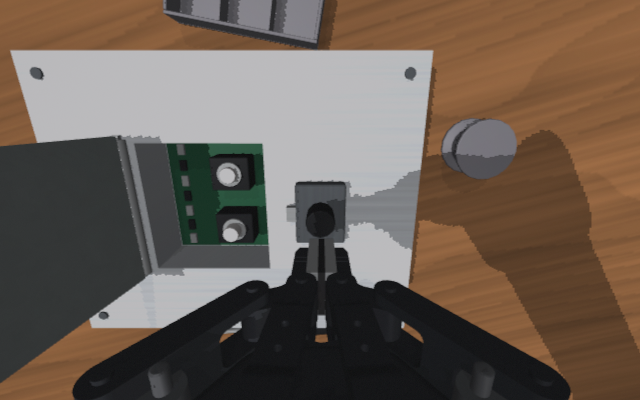

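View pics/s2.png

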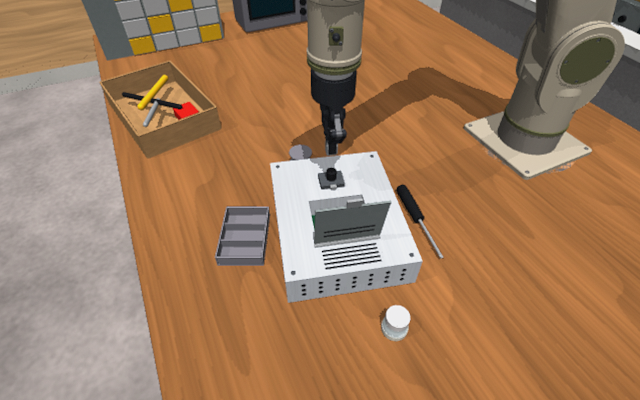

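The wrist view shows the bay with two breakers, their plungers at about (229,176) and (234,231), and the hatch standing open. I need a closer look to tell which one is popped out.

```bash
python3 - <<'E'
from h import *
a=cv2.imread("pics/w2.png")[145:250,195:275];b=cv2.imread("pics/t2.png")[170:225,285:350]
o=np.zeros((525,800,3),np.uint8);a=cv2.resize(a,(400,525),interpolation=2);b=cv2.resize(b,(390,330),interpolation=2)
o[:,:400]=a;o[:330,410:]=b;cv2.imwrite("pics/z2.png",o)
E
```

```text
(no output)
```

View pics/z2.png

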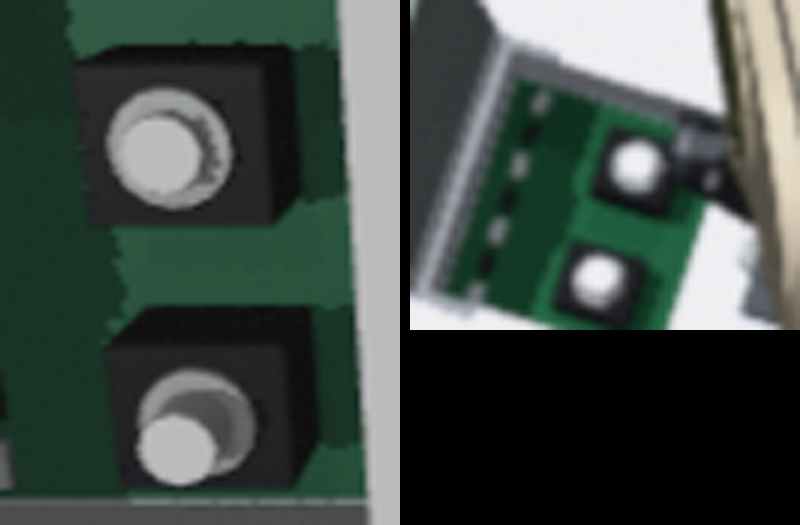

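The popped plunger is the lower one, x = -26: its top at (230,235) matches the prediction (229.5,235.5), and the other at (227,175) matches the home height.

```bash
python3 - <<'E'
from h import *
shift(w([-26,10,80]))
E
```

```text
pos [ 0.5716 -0.0153  0.151 ] clock 8.5 F [-0.4665  0.0629 -0.5206]
shift [-0.0266 -0.0819  0.071 ] rotvec [ 0.0003  0.0006 -0.0005]
```

Request:
run_rows:
  ticks: {"deltas": [[0, 0, 0, -0.013, -0.041, 0, 0], [0, 0, 0, -0.0265, -0.082, 0, 0], [0, 0, 0, -0.0265, -0.082, 0, 0], [0, 0, 0, -0.0265, -0.082, 0.03, 0], [0, 0, 0, -0.0265, -0.082, 0.055, 0], [0, 0, 0, -0.0265, -0.082, 0.07, 0], [0, 0, 0, -0.0265, -0.082, 0.07, 0], [0, 0, 0, -0.0265, -0.082, 0.07, 0]]}

```text
clock: 9.5
position: [0.5694, 0.0708, 0.0822]
ee_rot: [0.99, -0.138, 0.001, -0.0]
ft_force: [0.5, -0.0, 0.8]
grip_width: 0.001
grasp_force: 0.0
```

```bash
python3 - <<'E'
from h import *
shift(w([-26,10,68]))
E
```

```text
pos [0.5694 0.0708 0.0822] clock 9.5 F [ 0.4842 -0.0402  0.8332]
shift [-0.0011  0.0004  0.0142] rotvec [-0.0004 -0.001  -0.0006]
```

Request:
run_rows:
  ticks: {"deltas": [[0, 0, 0, -0.001, 0, 0.004, 0], [0, 0, 0, -0.001, 0, 0.008, 0], [0, 0, 0, -0.001, 0, 0.011, 0], [0, 0, 0, -0.001, 0, 0.013, 0], [0, 0, 0, -0.001, 0, 0.013, 0]]}

```text
clock: 10.12
position: [0.5679, 0.0712, 0.0683]
ee_rot: [0.99, -0.138, -0.0, 0.0]
ft_force: [-0.5, -0.5, -0.8]
grip_width: 0.001
grasp_force: 0.0
```

Request:
run_rows:
  ticks: {"deltas": [[0, 0, 0, 0, 0, 0.001, 0], [0, 0, 0, 0, 0, 0.002, 0], [0, 0, 0, 0, 0, 0.003, 0], [0, 0, 0, 0, 0, 0.003, 0]]}

```text
clock: 10.62
position: [0.5681, 0.0712, 0.0657]
ee_rot: [0.99, -0.138, 0.0, 0.0]
ft_force: [-1.6, 0.1, 5.1]
grip_width: 0.001
grasp_force: 2.3
```

Request:
run_rows:
  ticks: {"deltas": [[0, 0, 0, 0, 0, 0.001, 0], [0, 0, 0, 0, 0, 0.002, 0], [0, 0, 0, 0, 0, 0.003, 0], [0, 0, 0, 0, 0, 0.003, 0]]}

```text
clock: 11.12
position: [0.5681, 0.0712, 0.0626]
ee_rot: [0.99, -0.138, 0.0, 0.0]
ft_force: [-1.1, 0.4, 4.1]
grip_width: 0.002
grasp_force: 2.2
```

Request:
run_rows:
  ticks: {"deltas": [[0, 0, 0, 0, 0, 0.0005, 0], [0, 0, 0, 0, 0, 0.001, 0], [0, 0, 0, 0, 0, 0.001, 0]]}

```text
clock: 11.5
position: [0.5681, 0.0712, 0.0616]
ee_rot: [0.99, -0.138, 0.0, 0.0]
ft_force: [-0.5, -1.2, 3.9]
grip_width: 0.002
grasp_force: 2.4
```

Request:
run_rows:
  ticks: {"deltas": [[0, 0, 0, 0, 0, 0.0003, 0], [0, 0, 0, 0, 0, 0.0006, 0], [0, 0, 0, 0, 0, 0.0006, 0]]}

```text
clock: 11.88
position: [0.5681, 0.0712, 0.0611]
ee_rot: [0.99, -0.138, 0.0, 0.0]
ft_force: [-2.3, 0.2, 6.8]
grip_width: 0.0
grasp_force: 3.5
```

Request:
run_rows:
  ticks: {"deltas": [[0, 0, 0, 0, 0, 0.0002, 0], [0, 0, 0, 0, 0, 0.0004, 0], [0, 0, 0, 0, 0, 0.0004, 0]]}

```text
clock: 12.25
position: [0.5681, 0.0712, 0.061]
ee_rot: [0.99, -0.138, 0.0, 0.0]
ft_force: [-3.4, -0.7, 10.8]
grip_width: 0.002
grasp_force: 5.3
```

Request:
run_rows:
  ticks: {"deltas": [[0, 0, 0, 0, 0, 0.0001, 0], [0, 0, 0, 0, 0, 0.0002, 0], [0, 0, 0, 0, 0, 0.0002, 0]]}

```text
clock: 12.62
position: [0.5681, 0.0712, 0.061]
ee_rot: [0.99, -0.138, 0.0, 0.0]
ft_force: [-4.3, -1.0, 12.1]
grip_width: 0.004
grasp_force: 6.2
```

Request:
run_rows:
  ticks: {"deltas": [[0, 0, 0, 0, 0, -0.005, 0], [0, 0, 0, 0, 0, -0.03, 0], [0, 0, 0, 0, 0, -0.06, 0], [0, 0, 0, 0, 0, -0.09, 0], [0, 0, 0, 0, 0.08, -0.1, 0], [0, 0, 0, 0, 0.08, -0.1, 0], [0, 0, 0, 0, 0.08, -0.1, 0]]}

```text
clock: 13.5
position: [0.5459, -0.0076, 0.1603]
ee_rot: [0.99, -0.14, 0.0, 0.0]
ft_force: [-0.1, 0.4, 0.2]
grip_width: 0.001
grasp_force: 0.0
```

```bash
python3 - <<'E'
from h import *
o=manip.get_obs();a=manip.camera("wrist");c=manip.calibration("wrist");T=np.linalg.inv(c["tool_from_camera"]);R=Ro.from_quat(o["ee_rot"])
for x in(-26,26):
  for z in (61,68):
    p=T@np.r_[R.inv().apply(w([x,10,z])-o["position"]),1];u,v=c["cx"]-c["fx"]*p[0]/p[2],c["cy"]+c["fy"]*p[1]/p[2];print(x,z,u,v)
u,v=int(u),int(v)
im=cv2.resize(a[v-30:v+80,u-40:u+60],(500,550),interpolation=2);cv2.imwrite("pics/z3.png",im);print("crop",u-40,v-30)
E
```

```text
-26 61 231.710468908149 200.90805358546643
-26 68 229.30687708618674 203.33642116886614
26 61 225.64379926509025 142.5230778848465
26 68 222.90350320560785 143.4312242887504
crop 182 113
```

View pics/z3.png

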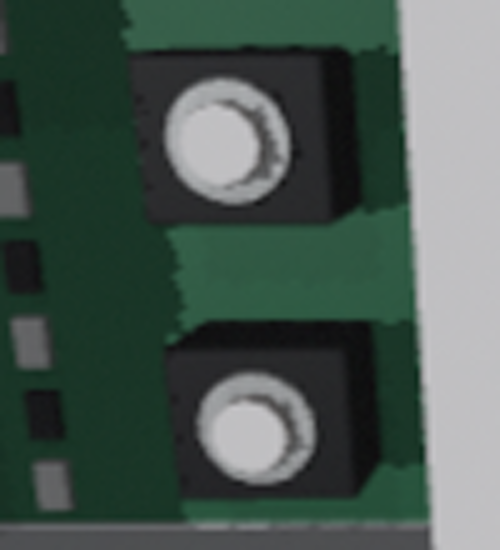

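Both plungers now stand equally low, at about (225,141) and (231,200), so breaker1 is home, and the arm is clear of everything.

```bash
python3 -c "
from workcell import manip
print(manip.hand_in())"
```

```text
the job is handed in; nothing more can be done
None
```

The job is handed in, with no verdict shown: the latch let go at about 8 N, the hatch sprang open untouched and was left standing open, and breaker1's plunger was pushed home onto its stop at about 12 N, with the arm then lifted clear.

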